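# Hold a bar in the slot of a brush guard

## Robot

A 6-joint arm with a two-finger parallel gripper is mounted at the origin on a cart in front of the work surface, level with it; the furniture and walls round the work are solid. World frame = base frame: x ahead of the robot, y to its left, z up, the work surface at z = 0. Lengths are in m, angles in degrees, forces in N, time in s.
With the tool pointing down it reaches from about 0.275 to 0.725 m from the base axis. Payload 15.9 kg.
Tool frame: the origin (TCP) lies at the very end of the fingers, on their centre line; the grasp point (between the pads) lies 19 mm behind it; z points along the fingers, y is the line along which they close (so a half turn about z gives the same grasp; the last joint's range is limited). The gripper opens to 85 mm and grips with 20 to 120 N. Pads are 22 mm wide; open, the fingers measure 114 mm over their backs; the gripper's body (76 mm by 85 mm) begins 54 mm behind the grasp point. The pads swing forward as they close: fully open they stand 13 mm farther back than shut.
Start: joints at [69.156, 12.198, -1.971, 75.831, 0, 90], TCP at [0.178, 0.467, 0.231] pointing down, gripper open.
Joint ranges: [-170.91, 170.91], [-42.67, 98.43], [-65.05, 77.54], [-120.47, 116.71], [-90, 82.35], [-180, 180]. Speed limits (degrees/s): [108.29, 108.29, 136.94, 147.25, 180, 180].

## Interface

Orientations are given as a 3x3 rotation matrix whose columns are the frame's x, y, z axes.
In Python, from workcell import ctrl gives the robot as it stands.
- The arm moves only by the shell command python3 -m handwheel 'ROWS' [OPENING] [FORCE]. ROWS is JSON, a list of rows, each an object with "translation": the shift along the tool's x, y, z as a fraction of full scale, a list of three; "twist": the turn about the tool's z as a fraction of full scale. A call has 1 to 20 rows; each row shifts and turns the commanded pose from where the row before left it, along the tool's axes as they then stand; what a row does not reach is not made up. Full scale, the value 1, is 0.04 m for a shift and pi/2 rad for a turn. A row lasts 1/10 s, in which the tool goes at most 50 mm and 8.59 degrees, less where a joint would pass 70% of its speed; a pose out of reach is approached as far as the arm can. A call with a number of a shift or a turn outside -1 to 1 is refused whole. A call with a gripper value outside its range is refused whole. OPENING is the opening, from -1 (shut) to 1 (fully open), set as the call begins (- or left out, the last holds). The fingers move at their own pace and stop on an object; FORCE is the grip in N (left out, the last holds). Time passes only in rows, so rows that do not move let the fingers close. It gives the time, the measured TCP pose, the force, the opening and the grip force at its end, in the units of the state.
- ctrl.observe(): the state, without advancing time (a new reading comes with each control period).
- ctrl.get_image(name): name is "side" or "top" or "wrist"; returns (picture, depth): 400x640x3 uint8, blue, green, red; 400x640 float32, m along the optical axis (not along the pixel's ray), 0 where there is no reading.
- ctrl.camera_params(name): a dict with "intrinsics" (3x3 intrinsics, pixels), "rvec" (rotation vector, rad) and "tvec" (3), from world to camera coordinates, as OpenCV has them; the wrist camera has in their place "hand_eye" (4x4, takes a point from camera to tool coordinates, whose origin is the TCP and whose axes are the flange's). Camera axes: x right, y down, z forward; pixel columns grow to the right and rows downward; lengths in m; the calibration is good to about 2 mm. The wrist camera is an equidistant fisheye: a pixel r from the principal point sees the ray r / f radians off the axis. A picture is of the moment at which its call begins: read the wrist's pose just before it. camera_params takes no time and is no camera call.
- ctrl.close_job(): hands the job in; it is judged then, once.
The state is a dict: "t": time; "qpos": joint angles; "joint_velocities": joint speeds; "joint_efforts": joint torques, N m; "position": TCP position; "ee_rot": TCP orientation; "contact_force": force on the tool from outside, world axes, zero at the start; "ft_torque": the same for the moment, N m; "opening": opening from 0.0 (shut) to 1.0 (fully open); "grip_force": force on a finger pad.
Only numpy, scipy, OpenCV 4.12 (cv2) and the standard library are available. Lean on these libraries where they do the work, as an engineer would, in place of code of your own. Each camera call takes 0.05 s, during which the arm holds its last target. There are 200 camera calls.

## Task

Take the wooden block off the top of the guard box and lay it flat on the table, then lift the flat aluminium bar upright out of its rack and pass it straight down through the slot in the guard's top plate. Finish holding the bar there in the gripper, its lower end half-way up the guard's viewing window (55 mm below the top plate), clear of the brush roller beneath and not jammed against the slot. Set things down rather than drop them, and leave the vee block, brass disc and hammer where they are.

Things in the scene. Friction and masses are not known exactly. Their poses are not given: they have to be found in the camera images.
- wood_mid (a point): brown wooden block, 55 x 120 x 35 mm (x, y, z), about 0.16 kg, lying flat on the guard's top plate over the slot; the point is its centre, 17.5 mm above its underside; x runs across its 55 mm width, y along its 120 mm length, z up. The table straight ahead of the robot, nearer than guard and rack, is free to lay it on
- bar_mid (a point): loose flat aluminium bar, 12 mm thick (x), 40 mm wide (y), 150 mm long (z, upright), about 0.19 kg, standing in the rack's pocket with its upper 110 mm in the open, both ends alike and bevelled over the last 4 mm (to 7 x 35 mm), two dark cross holes; the point is its centre. Grip it 20 to 30 mm below its top, so the fingers stay clear of the guard
- guard_slot (a point): centre of the slot's mouth in the level top plate of the guard box; the slot is 14 mm (x) by 42 mm (y), 2 mm more than the bar both ways, through a plate 10 mm thick whose top is 110 mm above the table; hollow below, down to the brush roller; z up
- guard: grey guard box fixed to the table, 150 x 140 x 110 mm (x, y, z), origin at the centre of its underside, the slot's centre above it; small bolted feet at its y sides, a motor behind (to 127 mm on +x, 56 mm high). Inside, a brush roller lies along y under the slot, its top 27 mm above the table. The viewing window in its -x face is 70 mm wide, 36 to 74 mm above the table
- rack: wooden rack block fixed to the table, 80 x 100 x 46 mm (x, y, z), with one pocket in the middle of its top, 15 mm (x) by 43 mm (y), 40 mm deep; origin at the centre of its underside, z up. The bar's axes lie along the rack's
- vee_block_mid (a point): bystander: dark steel vee block, 50 x 60 x 36 mm, centre half-way up
- brass_disc_mid (a point): bystander: flat round brass disc, 51 mm across, 11 mm high, centre half-way up
- hammer_mid (a point): bystander: hammer with a wooden handle, 73 x 272 x 28 mm, lying along its y; centre of its length, half-way up
Mind the look-alikes: they are no part of the job. What is meant by the part that bears wood_mid is not black, and is the larger of those in its own colour.

How it is judged (in metres and radians):
On the way, in this order (a step that is already met when the one before it is completed fails the run):
1. the wooden block lies flat on the table, let go (height (world z) of wood_mid below 0.027 m and angle between wood_mid's own z axis and vertical below 0.1 rad and contact force between the fingers and wood below 0.1 N and linear speed of wood below 0.02 m/s), for 0.3 s.
2. the bar's lower end has entered the slot (z of bar_mid in the frame of guard_slot between 0 and 0.07 m and x of bar_mid in the frame of guard_slot between -0.007 and 0.007 m and y of bar_mid in the frame of guard_slot between -0.007 and 0.007 m and angle between the z axis of bar_mid and the z axis of guard_slot, either way round below 0.12 rad), for 0.1 s.
At the end, for the whole second after the job is handed in: The bar is held still in the gripper, upright (within 0.12 rad) in the slot, its lower end 40 to 70 mm below the guard's top plate, not resting on the roller and not pressed against the guard with 25 N or more; the wooden block lies flat, still and released on the table (all of step 1 and z of bar_mid in the frame of guard_slot between 0.005 and 0.035 m and x of bar_mid in the frame of guard_slot between -0.007 and 0.007 m and y of bar_mid in the frame of guard_slot between -0.007 and 0.007 m and angle between the z axis of bar_mid and the z axis of guard_slot, either way round below 0.12 rad and contact force between the fingers and bar above 2 N and contact force between bar and guard below 25 N and linear speed of bar below 0.02 m/s); the arm keeps its last pose, push and grip.
It fails at once if the wooden block is dropped or knocked off (over 0.6 m/s while not held) (linear speed of wood above 0.6 m/s and contact force between the fingers and wood below 0.1 N).
It fails at once if the bar is dropped (over 0.6 m/s while not held) (linear speed of bar above 0.6 m/s and contact force between the fingers and bar below 0.1 N).
It fails at once if the vee block is moved by more than 30 mm (distance of vee_block_mid from where it was at the start of the episode above 0.03 m).
It fails at once if the brass disc is moved by more than 30 mm (distance of brass_disc_mid from where it was at the start of the episode above 0.03 m).
It fails at once if the hammer is moved by more than 30 mm (distance of hammer_mid from where it was at the start of the episode above 0.03 m).
It also fails if it takes over 66 s, if anything falls off the work surface, if the arm or the gripper's body presses on something with over 40 N, if the wrist force passes 120 N, or if a joint passes its speed limit or range.

## Working session

There is one attempt and no reset: what is moved stays moved. The work goes in short steps, Python scripts to look and compute and a shell command to move; the robot and the scene stay as the last step left them, time stands still between calls to the robot, and variables do not carry over. Pictures are saved under pics/ and viewed, at most 10 in all, crops included, and the job is handed in when it is done.

```bash
ls; mkdir -p pics; python3 - <<'E'
from workcell import ctrl
import cv2,numpy as np
for n in("top","side"):
    im,d=ctrl.get_image(n); cv2.imwrite(f"pics/{n}0.png",im); np.save(f"{n}0.npy",d)
    p=ctrl.camera_params(n); print(n,p["intrinsics"],p["rvec"],p["tvec"])
s=ctrl.observe();print(s)
print(ctrl.camera_params("wrist"))
E
```

```text
pics
top [[417.22198881   0.         317.64230636]
 [  0.         417.22198881 203.74202104]
 [  0.           0.           1.        ]] [ 2.09429612 -2.14108989  0.17707375] [0.07513347 0.51439956 1.24152811]
side [[423.24336178   0.         319.92912216]
 [  0.         423.24336178 197.65019642]
 [  0.           0.           1.        ]] [ 2.05619291 -0.37972349  0.23700705] [-0.45796121  0.2039793   1.16856828]
{'t': 0.1, 'qpos': array([ 6.91573640e+01,  1.22201623e+01, -2.00442524e+00,  7.58310151e+01,
       -9.98246306e-05,  9.00012343e+01]), 'joint_velocities': array([-0.00272692, -0.02638198,  0.1072042 ,  0.00437205, -0.03573905,
        0.01201343]), 'joint_efforts': array([ 4.20399985e-03, -6.87248755e+01,  4.87807167e+01,  1.21492727e-02,
        2.31511767e-04,  2.55300216e-05]), 'position': array([0.1777935 , 0.46699601, 0.23088305]), 'ee_rot': array([[-9.34553504e-01,  3.55822470e-01, -3.43659639e-04],
       [ 3.55822636e-01,  9.34553063e-01, -9.07563096e-04],
       [-1.76317385e-06, -9.70448150e-04, -9.99999529e-01]]), 'contact_force': array([ 0.45662633,  0.00741021, -1.11595448]), 'ft_torque': array([-0.01936674, -0.04797734,  0.01545812]), 'grip_force': 0.0, 'opening': 1.0024765291678956}
{'intrinsics': array([[309.70691629,   0.        , 318.15527164],
       [  0.        , 309.70691629, 196.33453599],
       [  0.        ,   0.        ,   1.        ]]), 'hand_eye': array([[ 6.11472286e-04, -9.49867040e-01, -3.12653535e-01,
         7.91486752e-02],
       [ 9.99999792e-01,  6.45644937e-04, -5.77216090e-06,
        -7.63053651e-05],
       [ 2.07345957e-04, -3.12653467e-01,  9.49867236e-01,
        -1.41579739e-01],
       [ 0.00000000e+00,  0.00000000e+00,  0.00000000e+00,
         1.00000000e+00]])}
```

View pics/top0.png

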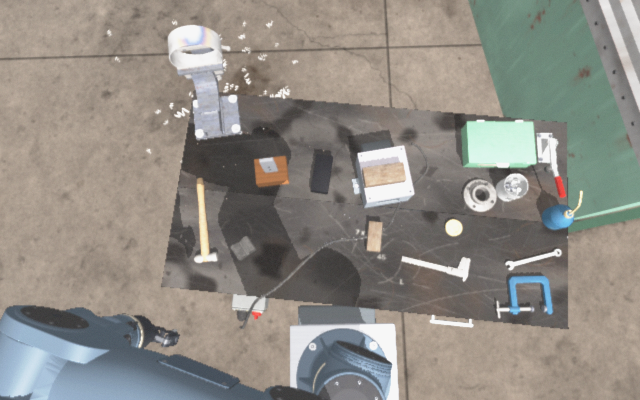

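View pics/side0.png

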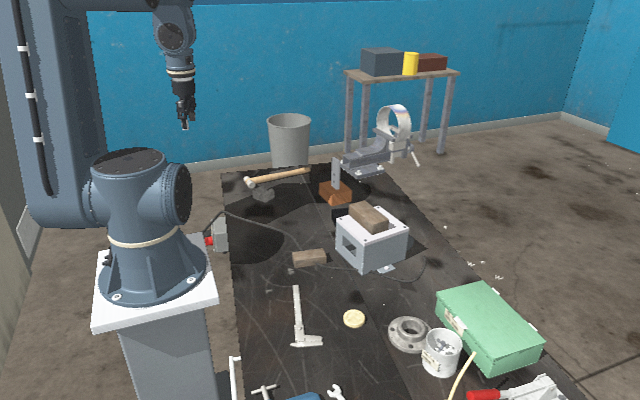

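Top view: guard (385,175) with the wooden block on it (383,175), rack with bar (271,170), a black decoy (321,172), a small wooden decoy (374,236), hammer (203,222), vee block (243,247) and disc (454,228). The side view agrees.

```bash
cat > h.py <<'E'
import cv2,numpy as np
from workcell import ctrl
def cam(n):
    p=ctrl.camera_params(n);R=cv2.Rodrigues(np.array(p["rvec"],float))[0];return np.array(p["intrinsics"]),R,np.array(p["tvec"],float).ravel()
def rays(n,uv):
    K,R,t=cam(n);uv=np.asarray(uv,float).reshape(-1,2)
    d=np.c_[uv,np.ones(len(uv))]@np.linalg.inv(K).T@R
    return -R.T@t,d
def wrays(s,uv):
    p=ctrl.camera_params("wrist");K=p["intrinsics"];H=p["hand_eye"];uv=np.asarray(uv,float).reshape(-1,2)
    v=(uv-[K[0,2],K[1,2]])/K[0,0];th=np.linalg.norm(v,axis=1)+1e-9
    d=np.c_[v*(np.sin(th)/th)[:,None],np.cos(th)]
    return s["position"]+s["ee_rot"]@H[:3,3], d@H[:3,:3].T@s["ee_rot"].T
def onz(o,d,z): return o+d*((z-o[2])/d[:,2])[:,None]
def cloud(n,D):  # perspective depth -> world
    v,u=np.mgrid[:D.shape[0],:D.shape[1]];o,d=rays(n,np.c_[u.ravel(),v.ravel()]);return (o+d*D.reshape(-1,1)).reshape(*D.shape,3)
def rect(pts):
    (c,(w,h),a)=cv2.minAreaRect(np.asarray(pts,np.float32)[:,:2]); b=cv2.boxPoints((c,(w,h),a))
    e=b[1]-b[0];f=b[2]-b[1];L=e if np.linalg.norm(e)>np.linalg.norm(f) else f
    return np.round(c,4),np.round(sorted((w,h)),4),round(float(np.degrees(np.arctan2(L[1],L[0]))%180),1)
E
python3 - <<'E'
from h import *
D=np.load("top0.npy");P=cloud("top",D)
im=cv2.imread("pics/top0.png");hsv=cv2.cvtColor(im,cv2.COLOR_BGR2HSV)
for nm,(x0,y0,x1,y1),lo,hi in [("wood",(345,135,420,215),.125,.17),("plate",(345,135,420,215),.10,.12),("guardall",(345,135,420,215),.1,.17),("black",(305,145,338,200),.01,.3),("smallwood",(355,215,395,258),.012,.2),("rack",(245,145,300,195),.035,.055),("bar",(245,145,300,195),.06,.3),("vee",(225,230,262,265),.012,.1),("disc",(440,215,470,242),.005,.1),("hammer",(190,170,222,270),.008,.1)]:
    Q=P[y0:y1,x0:x1].reshape(-1,3);m=(Q[:,2]>lo)&(Q[:,2]<hi);Q=Q[m]
    if len(Q)>5: print(nm,len(Q),*rect(Q),"z",np.percentile(Q[:,2],[5,50,95]).round(3))
t=P[205:225,300:340,2];print("table",t.mean(),t.std())
cv2.imwrite("pics/crop0.png",cv2.resize(im[135:265,225:425],None,fx=4,fy=4,interpolation=cv2.INTER_CUBIC))
E
```

```text
Traceback (most recent call last):
  File "h.py", line 18, in rect
    (c,(w,h),a)=cv2.minAreaRect(np.asarray(pts,np.float32)[:,:2]); b=cv2.boxPoints((c,(w,h),a))
                ~~~~~~~~~~~~~~~^^^^^^^^^^^^^^^^^^^^^^^^^^^^^^^^^^
cv2.error: OpenCV(4.12.0) /io/opencv/modules/imgproc/src/convhull.cpp:143: error: (-215:Assertion failed) total >= 0 && (depth == CV_32F || depth == CV_32S) in function 'convexHull'
```

```bash
sed -i 's/np.asarray(pts,np.float32)\[:,:2\])/np.ascontiguousarray(np.asarray(pts)[:,:2],dtype=np.float32))/' h.py
python3 - <<'E'
from h import *
D=np.load("top0.npy");P=cloud("top",D)
im=cv2.imread("pics/top0.png")
for nm,(x0,y0,x1,y1),lo,hi in [("wood",(345,135,420,215),.125,.17),("plate",(345,135,420,215),.10,.12),("guardall",(345,135,420,215),.1,.17),("black",(305,145,338,200),.01,.3),("smallwood",(355,215,395,258),.012,.2),("rack",(245,145,300,195),.035,.055),("bar",(245,145,300,195),.06,.3),("vee",(225,230,262,265),.012,.1),("disc",(440,215,470,242),.005,.1),("hammer",(190,170,222,270),.008,.1)]:
    Q=P[y0:y1,x0:x1].reshape(-1,3);m=(Q[:,2]>lo)&(Q[:,2]<hi);Q=Q[m]
    if len(Q)>5: print(nm,len(Q),*rect(Q),"z",np.percentile(Q[:,2],[5,50,95]).round(3))
t=P[205:225,300:340,2];print("table",t.mean(),t.std())
cv2.imwrite("pics/crop0.png",cv2.resize(im[135:265,225:425],None,fx=4,fy=4,interpolation=cv2.INTER_CUBIC))
E
```

```text
wood 834 [ 0.5831 -0.1313] [0.0562 0.1208] 97.3 z [0.137 0.145 0.149]
plate 1507 [ 0.5931 -0.1396] [0.1412 0.1514] 8.5 z [0.106 0.111 0.115]
guardall 2361 [ 0.5931 -0.1395] [0.1413 0.1514] 8.4 z [0.107 0.113 0.148]
black 668 [0.6186 0.0503] [0.0552 0.1199] 170.1 z [0.029 0.035 0.04 ]
smallwood 425 [ 0.4321 -0.1053] [0.0825 0.1242] 155.4 z [0.018 0.027 0.031]
rack 617 [0.6308 0.2107] [0.0819 0.1012] 96.0 z [0.041 0.046 0.051]
bar 181 [0.6302 0.21  ] [0.0135 0.0398] 94.1 z [0.07  0.13  0.158]
vee 327 [0.3883 0.3005] [0.0515 0.061 ] 123.7 z [0.014 0.029 0.037]
disc 239 [ 0.438  -0.3622] [0.074  0.0901] 96.5 z [0.006 0.011 0.015]
hammer 755 [0.4927 0.4272] [0.0873 0.2917] 0.9 z [0.014 0.023 0.028]
table 0.0017698812451477774 0.046560358187419645
```

View pics/crop0.png

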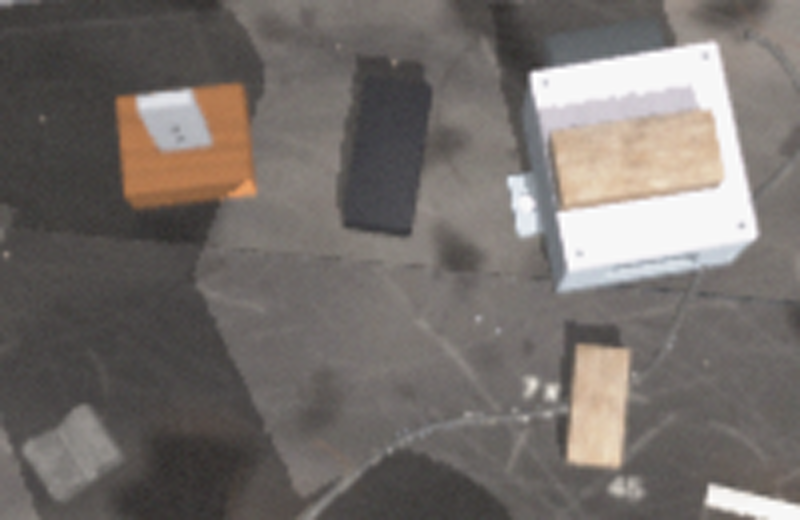

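```bash
cat >> h.py <<'E'
def need(x,y,z,yaw):  # tool units to target (z,yaw=world angle of tool y mod 180)
    s=ctrl.observe();R=s["ee_rot"];a=np.degrees(np.arctan2(R[1,1],R[0,1]));da=(a-yaw+90)%180-90
    Y=np.array([np.cos(np.radians(yaw)),np.sin(np.radians(yaw)),0]);Z=np.array([0,0,-1.]);X=np.cross(Y,Z)
    d=np.array([x,y,z])-s["position"]
    print("t",round(s["t"],2),"pos",s["position"].round(4),"yaw",round(a,2),"| twist sum",round(da/90,4),"shift sum (after twist)",np.array([d@X,d@Y,d@Z]).round(4)/.04)
E
python3 -m handwheel '[{"translation":[0,0,0],"twist":0.086},{"translation":[0,0,0],"twist":0.086},{"translation":[0,0,0],"twist":0.086},{"translation":[0,0,0],"twist":0.086},{"translation":[0,0,0],"twist":0.086},{"translation":[0,0,0],"twist":0.086},{"translation":[0,0,0],"twist":0.086},{"translation":[0,0,0],"twist":0.086},{"translation":[0,0,0],"twist":0}]' 1
python3 -c "
from h import *
need(.583,-.131,.231,7.3)
P=cloud('top',np.load('top0.npy')).reshape(-1,3)
for r in ((.41,.51,.02,.18),): 
  m=(P[:,0]>r[0])&(P[:,0]<r[1])&(P[:,1]>r[2])&(P[:,1]<r[3]);print(np.percentile(P[m,2],[1,50,99]))"
```

```text
t: 1.0
position: [0.1778, 0.4671, 0.231]
ee_rot: [[-0.124, 0.992, -0.0], [0.992, 0.124, -0.001], [-0.001, -0.0, -1.0]]
contact_force: [-0.1, 1.1, 0.3]
opening: 1.001
grip_force: 0.0
t 1.0 pos [0.1778 0.4671 0.231 ] yaw 7.1 | twist sum -0.0022 shift sum (after twist) [-16.1175   8.1475   0.    ]
[-0.00572953  0.00026955  0.00624926]
```

```bash
python3 -m handwheel '[{"translation":[-0.62,0.31,0],"twist":0},{"translation":[-0.62,0.31,0],"twist":0},{"translation":[-0.62,0.31,0],"twist":0},{"translation":[-0.62,0.31,0],"twist":0},{"translation":[-0.62,0.31,0],"twist":0},{"translation":[-0.62,0.31,0],"twist":0},{"translation":[-0.62,0.31,0],"twist":0},{"translation":[-0.62,0.31,0],"twist":0},{"translation":[-0.62,0.31,0],"twist":0},{"translation":[-0.62,0.31,0],"twist":0},{"translation":[-0.62,0.31,0],"twist":0},{"translation":[-0.62,0.31,0],"twist":0},{"translation":[-0.62,0.31,0],"twist":0},{"translation":[-0.62,0.31,0],"twist":0},{"translation":[-0.62,0.31,0],"twist":0},{"translation":[-0.62,0.31,0],"twist":0},{"translation":[-0.62,0.31,0],"twist":0},{"translation":[-0.62,0.31,0],"twist":0},{"translation":[-0.62,0.31,0],"twist":0},{"translation":[-0.62,0.31,0],"twist":0}]' >/dev/null
python3 -m handwheel '[{"translation":[-0.62,0.31,0],"twist":0},{"translation":[-0.62,0.31,0],"twist":0},{"translation":[-0.62,0.31,0],"twist":0},{"translation":[-0.62,0.31,0],"twist":0},{"translation":[-0.62,0.31,0],"twist":0},{"translation":[-0.62,0.31,0],"twist":0},{"translation":[0,0,0],"twist":0},{"translation":[0,0,0],"twist":0},{"translation":[0,0,0],"twist":0}]'
python3 - <<'E'
from h import *
need(.583,-.131,.118,7.3)
s=ctrl.observe();im,d=ctrl.get_image("wrist");cv2.imwrite("pics/w1.png",im);np.save("w1.npy",d)
v,u=np.mgrid[:400,:640]
o,r=wrays(s,np.c_[u.ravel(),v.ravel()]);K=ctrl.camera_params("wrist")["intrinsics"]
th=np.hypot(u-K[0,2],v-K[1,2]).ravel()/K[0,0]
P=o+r*(d.ravel()/np.cos(th))[:,None]
print(o)
m=(d.ravel()>0)&(th<1.3)
for n,lo,hi,(xa,xb,ya,yb) in(("wood",.13,.16,(.45,.75,-.3,.05)),("plate",.1,.12,(.45,.75,-.3,.05))):
    q=P[m&(P[:,2]>lo)&(P[:,2]<hi)&(P[:,0]>xa)&(P[:,0]<xb)&(P[:,1]>ya)&(P[:,1]<yb)]
    if len(q)>9:print(n,len(q),*rect(q),np.median(q[:,2]))
E
```

```text
t: 3.9
position: [0.5786, -0.1313, 0.2312]
ee_rot: [[-0.128, 0.992, -0.0], [0.992, 0.128, 0.0], [0.0, -0.0, -1.0]]
contact_force: [-0.7, 0.2, 0.0]
opening: 1.001
grip_force: 0.0
t 3.9 pos [ 0.5786 -0.1313  0.2312] yaw 7.36 | twist sum 0.0007 shift sum (after twist) [-0.0075  0.11    2.83  ]
[ 0.56924863 -0.05225928  0.37284815]
wood 9964 [ 0.5837 -0.1318] [0.0557 0.1208] 97.3 0.1439669581654467
plate 13511 [ 0.5931 -0.1398] [0.141  0.1512] 8.5 0.10901916536008349
```

View pics/w1.png

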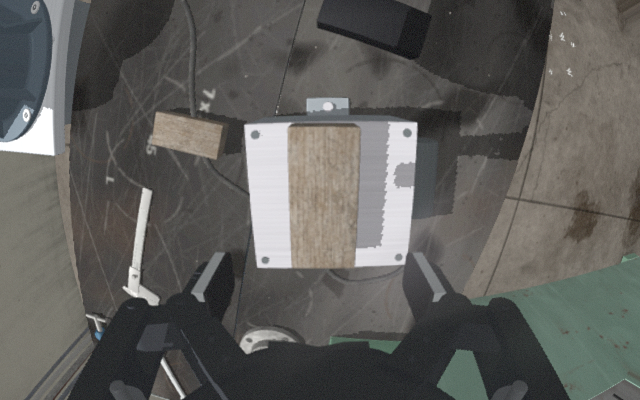

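Wrist view: the block (323,195) lies centred between the open fingers, on the guard plate. The larger brown block is indeed the one on the guard. Descending and gripping.

```bash
python3 -m handwheel '[{"translation":[0,0.13,0.4],"twist":0},{"translation":[0,0,0.4],"twist":0},{"translation":[0,0,0.4],"twist":0},{"translation":[0,0,0.4],"twist":0},{"translation":[0,0,0.4],"twist":0},{"translation":[0,0,0.4],"twist":0},{"translation":[0,0,0.2],"twist":0},{"translation":[0,0,0.2],"twist":0},{"translation":[0,0,0],"twist":0},{"translation":[0,0,0],"twist":0}]'
python3 -m handwheel '[{"translation":[0,0,0],"twist":0},{"translation":[0,0,0],"twist":0},{"translation":[0,0,0],"twist":0},{"translation":[0,0,0],"twist":0},{"translation":[0,0,0],"twist":0},{"translation":[0,0,0],"twist":0},{"translation":[0,0,0],"twist":0},{"translation":[0,0,0],"twist":0},{"translation":[0,0,0],"twist":0},{"translation":[0,0,0],"twist":0}]' -1 40
```

```text
t: 4.95
position: [0.5843, -0.1311, 0.1198]
ee_rot: [[-0.126, 0.992, 0.001], [0.992, 0.126, -0.0], [-0.0, 0.001, -1.0]]
contact_force: [0.4, -1.4, -0.1]
opening: 1.003
grip_force: 0.0
t: 5.95
position: [0.5844, -0.1312, 0.1199]
ee_rot: [[-0.126, 0.992, 0.001], [0.992, 0.126, -0.0], [-0.0, 0.001, -1.0]]
contact_force: [-1.1, 0.5, 5.6]
opening: 0.634
grip_force: 42.8
```

```bash
python3 - <<'E'
from h import *
# cable: z of w1 cable pixels / position on table
o,r=rays("top",[[330,250],[300,265],[275,290],[345,243],[260,305]])
print(onz(o,r,0).round(3))
need(.46,.10,.2,7.3)
E
```

```text
[[ 0.376  0.029  0.   ]
 [ 0.331  0.124  0.   ]
 [ 0.257  0.202  0.   ]
 [ 0.397 -0.019  0.   ]
 [ 0.212  0.248  0.   ]]
t 5.95 pos [ 0.5844 -0.1312  0.1199] yaw 7.24 | twist sum -0.0007 shift sum (after twist) [ 6.1275 -2.35   -2.0025]
```

```bash
python3 -m handwheel '[{"translation":[0,0,-0.1],"twist":0},{"translation":[0,0,-0.3],"twist":0},{"translation":[0,0,-0.4],"twist":0},{"translation":[0,0,-0.4],"twist":0},{"translation":[0,0,-0.3],"twist":0},{"translation":[0.24,-0.1,-0.1],"twist":0},{"translation":[0.47,-0.18,0],"twist":0},{"translation":[0.47,-0.18,0],"twist":0},{"translation":[0.47,-0.18,0],"twist":0},{"translation":[0.47,-0.18,0],"twist":0},{"translation":[0.47,-0.18,0],"twist":0},{"translation":[0.47,-0.18,0],"twist":0},{"translation":[0.47,-0.18,0],"twist":0},{"translation":[0.47,-0.18,0],"twist":0},{"translation":[0.47,-0.18,0],"twist":0},{"translation":[0.47,-0.18,0],"twist":0},{"translation":[0.47,-0.18,0],"twist":0},{"translation":[0.47,-0.18,0],"twist":0},{"translation":[0.25,-0.09,0],"twist":0},{"translation":[0,0,0],"twist":0}]'
python3 - <<'E'
from h import *
need(.46,.10,.010,7.3)
im,d=ctrl.get_image("side");cv2.imwrite("pics/s2.png",im[130:330,180:480])
E
```

```text
t: 7.95
position: [0.4592, 0.1012, 0.1833]
ee_rot: [[-0.128, 0.992, -0.0], [0.992, 0.128, 0.0], [0.0, -0.0, -1.0]]
contact_force: [0.3, 0.3, -1.2]
opening: 0.635
grip_force: 42.7
t 7.95 pos [0.4592 0.1012 0.1833] yaw 7.33 | twist sum 0.0004 shift sum (after twist) [-0.0325  0.015   4.3325]
```

View pics/s2.png

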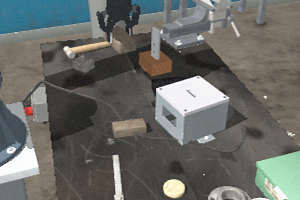

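The block hangs in the gripper (crop 122,42), the guard top is clear and the slot visible (crop 193,95). Lowering.

```bash
python3 -m handwheel '[{"translation":[0,0,0.3],"twist":0},{"translation":[0,0,0.5],"twist":0},{"translation":[0,0,0.5],"twist":0},{"translation":[0,0,0.5],"twist":0},{"translation":[0,0,0.5],"twist":0},{"translation":[0,0,0.5],"twist":0},{"translation":[0,0,0.5],"twist":0},{"translation":[0,0,0.3],"twist":0},{"translation":[0,0,0.2],"twist":0},{"translation":[0,0,0.1],"twist":0},{"translation":[0,0,0.1],"twist":0},{"translation":[0,0,0.1],"twist":0},{"translation":[0,0,0.05],"twist":0},{"translation":[0,0,0.05],"twist":0},{"translation":[0,0,0],"twist":0},{"translation":[0,0,0],"twist":0}]'
```

```text
t: 9.6
position: [0.4601, 0.1003, 0.0154]
ee_rot: [[-0.126, 0.992, 0.0], [0.992, 0.126, 0.0], [0.0, 0.0, -1.0]]
contact_force: [-0.7, 0.6, -1.2]
opening: 0.634
grip_force: 42.7
```

```bash
python3 -m handwheel '[{"translation":[0,0,0.04],"twist":0},{"translation":[0,0,0.03],"twist":0},{"translation":[0,0,0.02],"twist":0},{"translation":[0,0,0.02],"twist":0},{"translation":[0,0,0.01],"twist":0},{"translation":[0,0,0],"twist":0},{"translation":[0,0,0],"twist":0}]'
```

```text
t: 10.3
position: [0.46, 0.1003, 0.0105]
ee_rot: [[-0.126, 0.992, 0.0], [0.992, 0.126, -0.0], [-0.0, 0.0, -1.0]]
contact_force: [0.1, 0.0, -2.2]
opening: 0.631
grip_force: 42.7
```

```bash
python3 -m handwheel '[{"translation":[0,0,0.02],"twist":0},{"translation":[0,0,0],"twist":0},{"translation":[0,0,0],"twist":0}]'
python3 -m handwheel '[{"translation":[0,0,0],"twist":0},{"translation":[0,0,0],"twist":0},{"translation":[0,0,0],"twist":0},{"translation":[0,0,0],"twist":0},{"translation":[0,0,0],"twist":0},{"translation":[0,0,0],"twist":0},{"translation":[0,0,0],"twist":0},{"translation":[0,0,0],"twist":0},{"translation":[0,0,-0.1],"twist":0},{"translation":[0,0,-0.3],"twist":0},{"translation":[0,0,-0.6],"twist":0},{"translation":[0,0,-0.7],"twist":0},{"translation":[0,0,-0.8],"twist":0},{"translation":[0,0,-0.8],"twist":0},{"translation":[0,0,-0.8],"twist":0},{"translation":[0,0,-0.8],"twist":0},{"translation":[0,0,-0.6],"twist":0},{"translation":[0,0,0],"twist":0}]' 1
python3 -c "
from h import *
need(.630,.1,.231,5)"
```

```text
t: 10.6
position: [0.4601, 0.1003, 0.0099]
ee_rot: [[-0.126, 0.992, 0.0], [0.992, 0.126, 0.0], [0.0, 0.0, -1.0]]
contact_force: [-3.1, -0.1, 6.0]
opening: 0.636
grip_force: 43.6
t: 12.4
position: [0.4613, 0.1006, 0.233]
ee_rot: [[-0.126, 0.992, 0.005], [0.992, 0.126, 0.001], [0.0, 0.005, -1.0]]
contact_force: [-0.5, 0.0, 0.1]
opening: 0.998
grip_force: 0.0
t 12.4 pos [0.4613 0.1006 0.233 ] yaw 7.24 | twist sum 0.0248 shift sum (after twist) [-0.3825  4.2     0.05  ]
```

```bash
python3 -m handwheel '[{"translation":[0.11,0.23,0],"twist":0},{"translation":[0.22,0.45,0],"twist":0},{"translation":[0.22,0.45,0],"twist":0},{"translation":[0.22,0.45,0],"twist":0},{"translation":[0.22,0.45,0],"twist":0},{"translation":[0.22,0.45,0],"twist":0},{"translation":[0.22,0.45,0],"twist":0},{"translation":[0.22,0.45,0],"twist":0},{"translation":[0.22,0.45,0],"twist":0},{"translation":[0.22,0.45,0],"twist":0},{"translation":[0.11,0.22,0],"twist":0},{"translation":[0,0,0],"twist":0},{"translation":[0,0,0],"twist":0},{"translation":[0,0,0],"twist":0}]'
cat >> h.py <<'E'
def wcloud(name):
    s=ctrl.observe();im,d=ctrl.get_image("wrist");cv2.imwrite(name,im)
    v,u=np.mgrid[:400,:640];o,r=wrays(s,np.c_[u.ravel(),v.ravel()]);K=ctrl.camera_params("wrist")["intrinsics"]
    th=np.hypot(u-K[0,2],v-K[1,2]).ravel()/K[0,0]
    P=(o+r*(d.ravel()/np.cos(th))[:,None]);P[(d.ravel()<=0)|(th>1.2)]=np.nan
    return s,im,P.reshape(400,640,3)
E
python3 - <<'E'
from h import *
s,im,P=wcloud("pics/w3.png");P=P.reshape(-1,3)
for n,lo,hi,h in(("bartop",.146,.165,.04),("bar",.06,.165,.04),("rack",.036,.056,.09)):
    q=P[(P[:,2]>lo)&(P[:,2]<hi)&(abs(P[:,0]-.63)<h)&(abs(P[:,1]-.21)<h)]
    if len(q)>9:print(n,len(q),*rect(q),np.median(q[:,2]))
need(.630,.21,.11,5)
E
```

```text
t: 13.8
position: [0.627, 0.21, 0.2294]
ee_rot: [[-0.126, 0.992, -0.001], [0.992, 0.126, -0.0], [-0.0, -0.001, -1.0]]
contact_force: [-1.0, 0.1, 0.6]
opening: 1.0
grip_force: 0.0
bartop 826 [0.6311 0.2101] [0.0121 0.0404] 95.7 0.15433215073257484
bar 1130 [0.631  0.2104] [0.0125 0.0412] 94.9 0.15338543981439362
rack 5602 [0.6315 0.2104] [0.0801 0.1004] 95.7 0.04501359571554897
t 13.85 pos [0.6271 0.21   0.2297] yaw 7.23 | twist sum 0.0247 shift sum (after twist) [-0.005   0.0725  2.9925]
```

View pics/w3.png

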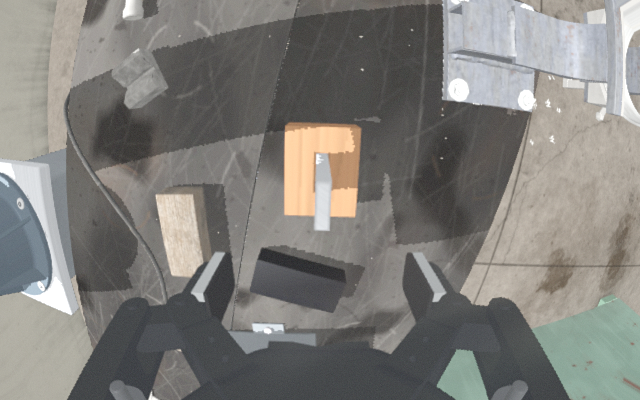

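Bar top at (322,170..230) between the fingers, block lying flat on the table (185,230). Descend on the bar.

```bash
python3 -m handwheel '[{"translation":[0,0.1,0.2],"twist":0.017},{"translation":[0,0,0.4],"twist":0},{"translation":[0,0,0.4],"twist":0},{"translation":[0,0,0.4],"twist":0},{"translation":[0,0,0.4],"twist":0},{"translation":[0,0,0.4],"twist":0},{"translation":[0,0,0.4],"twist":0},{"translation":[0,0,0.2],"twist":0},{"translation":[0,0,0.14],"twist":0},{"translation":[0,0,0],"twist":0},{"translation":[0,0,0],"twist":0},{"translation":[0,0,0],"twist":0}]'
python3 -c "
from h import *
need(.6311,.2102,.112,5.7)"
```

```text
t: 15.05
position: [0.6318, 0.2108, 0.1129]
ee_rot: [[-0.099, 0.995, 0.001], [0.995, 0.099, 0.0], [0.0, 0.001, -1.0]]
contact_force: [0.3, -0.5, 1.0]
opening: 0.999
grip_force: 0.0
t 15.05 pos [0.6318 0.2108 0.1129] yaw 5.7 | twist sum -0.0 shift sum (after twist) [-0.015  -0.02    0.0225]
```

```bash
python3 -m handwheel '[{"translation":[0,0,0],"twist":0},{"translation":[0,0,0],"twist":0},{"translation":[0,0,0],"twist":0},{"translation":[0,0,0],"twist":0},{"translation":[0,0,0],"twist":0},{"translation":[0,0,0],"twist":0},{"translation":[0,0,0],"twist":0},{"translation":[0,0,0],"twist":0},{"translation":[0,0,0],"twist":0},{"translation":[0,0,0],"twist":0},{"translation":[0,0,0],"twist":0},{"translation":[0,0,0],"twist":0},{"translation":[0,0,0],"twist":0},{"translation":[0,0,0],"twist":0}]' -1 60
python3 -m handwheel '[{"translation":[0,0,-0.05],"twist":0},{"translation":[0,0,-0.1],"twist":0},{"translation":[0,0,-0.2],"twist":0},{"translation":[0,0,-0.3],"twist":0},{"translation":[0,0,-0.4],"twist":0},{"translation":[0,0,-0.4],"twist":0},{"translation":[0,0,-0.4],"twist":0},{"translation":[0,0,-0.4],"twist":0},{"translation":[0,0,-0.4],"twist":0},{"translation":[0,0,-0.4],"twist":0},{"translation":[0,0,-0.4],"twist":0},{"translation":[0,0,-0.4],"twist":0},{"translation":[0,0,-0.3],"twist":0},{"translation":[0,0,-0.2],"twist":0},{"translation":[0,0,-0.1],"twist":0},{"translation":[0,0,0],"twist":0},{"translation":[0,0,0],"twist":0}]'
python3 -c "
from h import *
need(.593,-.1395,.29,8.5)"
```

```text
t: 16.45
position: [0.6315, 0.2108, 0.1122]
ee_rot: [[-0.099, 0.995, 0.0], [0.995, 0.099, 0.0], [0.0, 0.0, -1.0]]
contact_force: [-1.9, -0.1, 5.0]
opening: 0.131
grip_force: 59.1
t: 18.15
position: [0.6314, 0.2107, 0.29]
ee_rot: [[-0.099, 0.995, -0.0], [0.995, 0.099, -0.0], [-0.0, -0.0, -1.0]]
contact_force: [-0.6, -0.0, -2.7]
opening: 0.133
grip_force: 58.4
t 18.15 pos [0.6314 0.2107 0.29  ] yaw 5.71 | twist sum -0.031 shift sum (after twist) [-8.5175 -2.2425 -0.    ]
```

```bash
python3 -m handwheel '[{"translation":[0,0,0],"twist":-0.031},{"translation":[-0.25,-0.08,0],"twist":0},{"translation":[-0.5,-0.16,0],"twist":0},{"translation":[-0.5,-0.16,0],"twist":0},{"translation":[-0.5,-0.16,0],"twist":0},{"translation":[-0.5,-0.16,0],"twist":0},{"translation":[-0.5,-0.16,0],"twist":0},{"translation":[-0.5,-0.16,0],"twist":0},{"translation":[-0.5,-0.16,0],"twist":0},{"translation":[-0.5,-0.16,0],"twist":0},{"translation":[-0.5,-0.16,0],"twist":0},{"translation":[-0.5,-0.16,0],"twist":0},{"translation":[-0.5,-0.16,0],"twist":0},{"translation":[-0.5,-0.16,0],"twist":0},{"translation":[-0.5,-0.16,0],"twist":0},{"translation":[-0.25,-0.08,0],"twist":0},{"translation":[0,0,0],"twist":0},{"translation":[0,0,0],"twist":0},{"translation":[0,0,0],"twist":0},{"translation":[0,0,0],"twist":0}]'
python3 - <<'E'
from h import *
s,im,P=wcloud("pics/w4.png");np.save("w4.npy",P);np.save("w4s.npy",np.r_[s["position"],s["ee_rot"].ravel()])
need(.593,-.1395,.29,8.5)
Q=P.reshape(-1,3)
q=Q[(Q[:,2]>.1)&(Q[:,2]<.12)&(abs(Q[:,0]-.593)<.1)&(abs(Q[:,1]+.14)<.1)];print("plate",*rect(q),np.median(q[:,2]))
# bar in tool frame
T=(Q-s["position"])@s["ee_rot"]
b=T[(abs(T[:,0])<.035)&(abs(T[:,1])<.02)&(T[:,2]>.03)&(T[:,2]<.12)]
for z in(.04,.06,.08,.095):
    k=b[abs(b[:,2]-z)<.008];print(z,len(k),np.percentile(k,[2,50,98],axis=0).round(4).tolist() if len(k) else "")
print("bar zmax",np.percentile(b[:,2],[50,99]) if len(b) else "")
E
```

```text
t: 20.15
position: [0.5843, -0.0787, 0.2901]
ee_rot: [[-0.149, 0.989, 0.0], [0.989, 0.149, 0.0], [0.0, 0.0, -1.0]]
contact_force: [0.2, -0.0, -2.2]
opening: 0.132
grip_force: 58.5
t 20.2 pos [ 0.5843 -0.0787  0.2901] yaw 8.54 | twist sum 0.0005 shift sum (after twist) [-1.535  -0.01    0.0025]
plate [ 0.5931 -0.1392] [0.1412 0.1513] 8.8 0.10903718733346868
0.04 167 [[0.0188, -0.0048, 0.0325], [0.0195, 0.0008, 0.0398], [0.02, 0.0063, 0.0476]]
0.06 121 [[0.0188, -0.0052, 0.0523], [0.0193, 0.0008, 0.0587], [0.0198, 0.0062, 0.0677]]
0.08 86 [[0.0189, -0.0053, 0.0732], [0.0193, 0.0005, 0.0809], [0.0199, 0.0061, 0.0878]]
0.095 75 [[0.0188, -0.0054, 0.0872], [0.0193, 0.0, 0.0916], [0.0199, 0.0063, 0.0997]]
bar zmax [0.05824795 0.09944222]
```

View pics/w4.png

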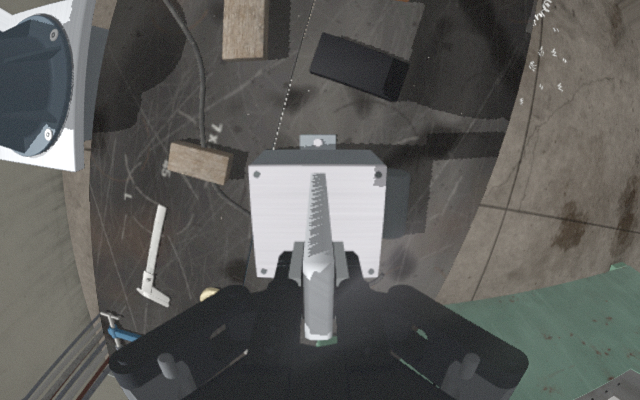

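Wrist view: bar held (318,240–340), plate (248–386,165–275), a grey streak (318,175–245) that mixes bar shadow and slot. Zoom and check depth for the slot.

```bash
python3 - <<'E'
from h import *
im=cv2.imread("pics/w4.png");P=np.load("w4.npy")
c=cv2.resize(im[155:285,240:400],None,fx=5,fy=5,interpolation=cv2.INTER_NEAREST)[:600];cv2.imwrite("pics/c4.png",c)
z=P[170:250:5,300:338:3,2];print((z*1000).round())
E
```

```text
[[110. 109. 109. 108. 109. 108. 112. 110. 109. 108. 108. 109. 110.]
 [109. 108. 109. 108. 196. 196. 195. 194. 195. 109. 109. 109. 108.]
 [109. 109. 109. 110. 209. 210. 209. 210. 209. 108. 109. 110. 108.]
 [109. 109. 109. 108. 222. 223. 223. 224. 223. 109. 109. 110. 108.]
 [110. 109. 110. 235. 235. 234. 234. 235. 235. 108. 109. 108. 109.]
 [110. 111. 110. 246. 245. 245. 244. 245. 245. 108. 110. 110. 110.]
 [109. 109. 110. 257. 257. 257. 257. 258. 257. 257. 110. 109. 109.]
 [108. 109. 108. 264. 265. 266. 265. 267. 265. 266. 110. 109. 109.]
 [109. 109. 110. 274. 273. 273. 273. 273. 273. 272. 110. 109. 108.]
 [108. 108. 281. 281. 281. 280. 280. 281. 280. 281. 108. 110. 109.]
 [108. 109. 288. 287. 286. 287. 287. 287. 286. 288. 287. 110. 109.]
 [110. 109. 293. 293. 294. 294. 293. 293. 294. 294. 293. 109. 109.]
 [109. 108. 299. 300. 299. 300. 298. 299. 299. 300. 298. 109. 109.]
 [109. 108. 305. 304. 305. 305. 304. 304. 305. 305. 304. 109. 108.]
 [109. 109. 310. 310. 311. 310. 311. 311. 310. 311. 310. 108. 108.]
 [297. 297. 314. 315. 316. 315. 315. 314. 315. 317. 316. 297. 297.]]
```

View pics/c4.png

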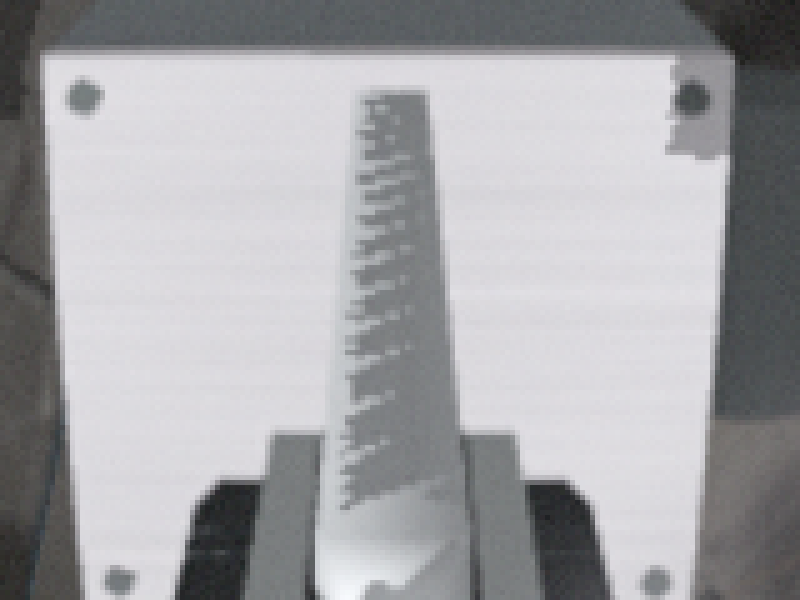

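The streak is the bar itself hiding the slot. The slot shows if the tool moves past it to the -y side.

```bash
python3 -m handwheel '[{"translation":[-0.2,0,0],"twist":0},{"translation":[-0.4,0,0],"twist":0},{"translation":[-0.4,0,0],"twist":0},{"translation":[-0.4,0,0],"twist":0},{"translation":[-0.4,0,0],"twist":0},{"translation":[-0.4,0,0],"twist":0},{"translation":[-0.4,0,0],"twist":0},{"translation":[-0.2,0,0],"twist":0},{"translation":[0,0,0],"twist":0},{"translation":[0,0,0],"twist":0},{"translation":[0,0,0],"twist":0},{"translation":[0,0,0],"twist":0}]'
python3 - <<'E'
from h import *
s,im,P=wcloud("pics/w5.png")
Q=P.reshape(-1,3)
q=Q[(Q[:,2]>.1)&(Q[:,2]<.12)&(abs(Q[:,0]-.593)<.1)&(abs(Q[:,1]+.14)<.1)];print("plate",*rect(q),np.median(q[:,2]))
# slot: dark pixels whose ray hits z=.11 near the plate centre
v,u=np.mgrid[:400,:640];o,r=wrays(s,np.c_[u.ravel(),v.ravel()]);X=onz(o,r,.110)
g=cv2.cvtColor(im,cv2.COLOR_BGR2GRAY).ravel();near=np.hypot(X[:,0]-.593,X[:,1]+.1395)<.035
mask=(near&(g<150)&((Q[:,2]<.15)|np.isnan(Q[:,2]))).astype(np.uint8).reshape(400,640)
n,l,st,_=cv2.connectedComponentsWithStats(mask);i=1+st[1:,4].argmax();k=(l==i).ravel()
print("slot px",st[i],*rect(X[k]),"z in slot",np.nanpercentile(Q[k,2],[5,50,95]))
T=(Q-s["position"])@s["ee_rot"]
x0,y0=st[i][:2];cv2.imwrite("pics/c5.png",cv2.resize(im[y0-50:y0+90,x0-70:x0+90],None,fx=4,fy=4,interpolation=cv2.INTER_NEAREST))
E
```

```text
t: 21.4
position: [0.6008, -0.1896, 0.2903]
ee_rot: [[-0.149, 0.989, 0.0], [0.989, 0.149, 0.0], [-0.0, 0.0, -1.0]]
contact_force: [0.2, -0.3, -2.2]
opening: 0.132
grip_force: 58.6
plate [ 0.5932 -0.1401] [0.1398 0.1513] 8.5 0.10900841248719753
slot px [310 106  14  40 515] [ 0.5926 -0.1395] [0.0134 0.041 ] 98.7 z in slot [0.02264329 0.02510235 0.10195344]
```

View pics/c5.png

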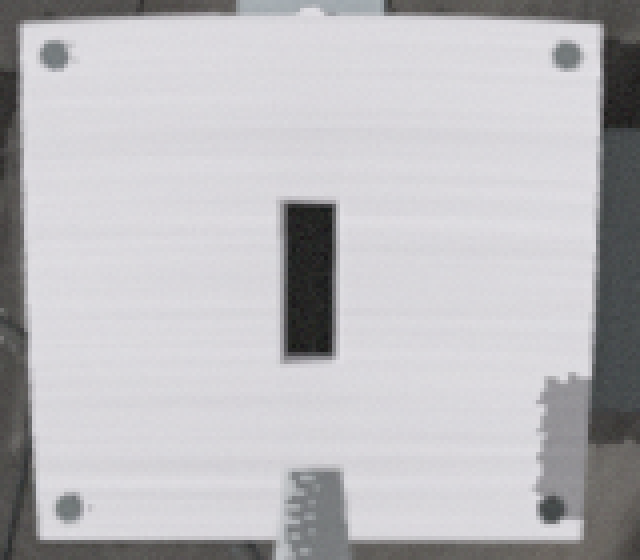

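Crop shows the slot cleanly (crop 284–336, 203–357), bar end at (315,470). Align over it and lower to just above the plate.

```bash
python3 -m handwheel '[{"translation":[0.2,0,0],"twist":-0.001},{"translation":[0.3,0,0],"twist":0},{"translation":[0.3,0,0],"twist":0},{"translation":[0.3,0,0],"twist":0},{"translation":[0.18,-0.02,0],"twist":0},{"translation":[0,0,0.1],"twist":0},{"translation":[0,0,0.3],"twist":0},{"translation":[0,0,0.4],"twist":0},{"translation":[0,0,0.4],"twist":0},{"translation":[0,0,0.2],"twist":0},{"translation":[0,0,0.1],"twist":0},{"translation":[0,0,0],"twist":0},{"translation":[0,0,0],"twist":0},{"translation":[0,0,0],"twist":0},{"translation":[0,0,0],"twist":0}]'
python3 -c "
from h import *
need(.5922,-.1390,.226,8.7)"
```

```text
t: 22.95
position: [0.5925, -0.1397, 0.2306]
ee_rot: [[-0.149, 0.989, 0.001], [0.989, 0.149, -0.0], [-0.0, 0.001, -1.0]]
contact_force: [0.4, -0.3, -2.0]
opening: 0.132
grip_force: 58.6
t 22.95 pos [ 0.5925 -0.1397  0.2306] yaw 8.59 | twist sum -0.0012 shift sum (after twist) [ 0.02  -0.005  0.115]
```

```bash
python3 -m handwheel '[{"translation":[0.02,-0.005,0.1],"twist":-0.001},{"translation":[0,0,0.1],"twist":0},{"translation":[0,0,0.1],"twist":0},{"translation":[0,0,0.1],"twist":0},{"translation":[0,0,0.1],"twist":0},{"translation":[0,0,0],"twist":0},{"translation":[0,0,0],"twist":0}]'
```

```text
t: 23.65
position: [0.5919, -0.1389, 0.2101]
ee_rot: [[-0.151, 0.989, -0.0], [0.989, 0.151, 0.0], [0.0, -0.0, -1.0]]
contact_force: [0.2, -0.2, -1.9]
opening: 0.13
grip_force: 58.5
```

```bash
python3 -m handwheel '[{"translation":[0,0,0.05],"twist":0},{"translation":[0,0,0.05],"twist":0},{"translation":[0,0,0.05],"twist":0},{"translation":[0,0,0.05],"twist":0},{"translation":[0,0,0.05],"twist":0},{"translation":[0,0,0],"twist":0},{"translation":[0,0,0],"twist":0}]'
```

```text
t: 24.35
position: [0.592, -0.1389, 0.2001]
ee_rot: [[-0.151, 0.989, -0.0], [0.989, 0.151, 0.0], [0.0, -0.0, -1.0]]
contact_force: [0.9, -0.1, -2.1]
opening: 0.135
grip_force: 58.5
```

```bash
python3 -m handwheel '[{"translation":[0,0,0.1],"twist":0},{"translation":[0,0,0.1],"twist":0},{"translation":[0,0,0.1],"twist":0},{"translation":[0,0,0.1],"twist":0},{"translation":[0,0,0.1],"twist":0},{"translation":[0,0,0.1],"twist":0},{"translation":[0,0,0.1],"twist":0},{"translation":[0,0,0.1],"twist":0},{"translation":[0,0,0.1],"twist":0},{"translation":[0,0,0.07],"twist":0},{"translation":[0,0,0],"twist":0},{"translation":[0,0,0],"twist":0},{"translation":[0,0,0],"twist":0},{"translation":[0,0,0],"twist":0},{"translation":[0,0,0],"twist":0}]'
python3 - <<'E'
from h import *
im,d=ctrl.get_image("side")
cv2.imwrite("pics/s6.png",cv2.resize(im[150:290,250:450],None,fx=4,fy=4))
P=cloud("side",d).reshape(-1,3)
q=P[(abs(P[:,0]-.46)<.09)&(abs(P[:,1]-.10)<.09)&(P[:,2]>.012)&(P[:,2]<.1)];print("wood",*rect(q),np.percentile(q[:,2],[50,95]))
E
```

```text
t: 25.85
position: [0.5921, -0.139, 0.1614]
ee_rot: [[-0.151, 0.989, 0.0], [0.989, 0.151, -0.0], [-0.0, 0.0, -1.0]]
contact_force: [0.9, 0.2, -1.8]
opening: 0.133
grip_force: 58.6
wood [0.4296 0.0886] [0.1147 0.1386] 97.3 [0.0361731  0.03956172]
```

View pics/s6.png

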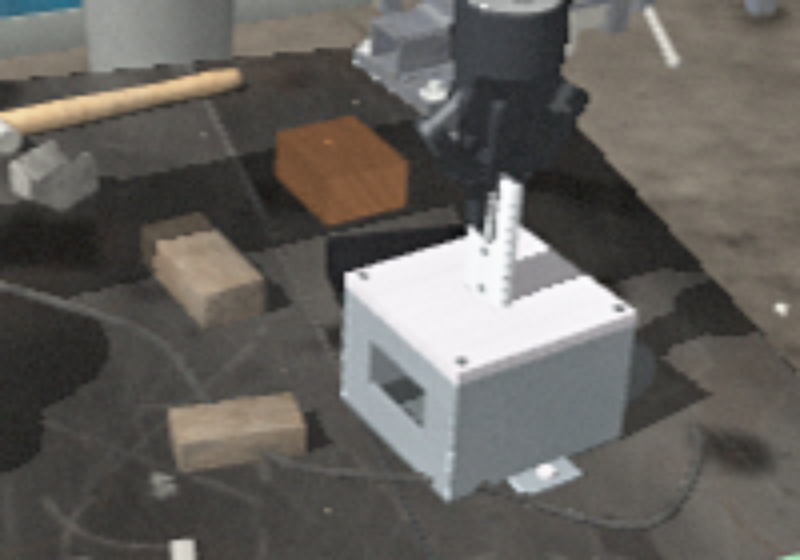

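The bar stands upright through the slot (490,290), with its lower end in the window (410,390). The block lies flat on the table (205,270), and the force reading shows no jam. Handing in.

```bash
python3 -c "
from workcell import ctrl
print(ctrl.close_job())"
```

```text
the job is handed in; nothing more can be done
None
```

I handed the job in at about 26 s: the block is flat on the table and the bar is held upright in the slot, its lower end about 55 mm below the top plate. The force readings showed no jamming; no verdict came back.

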